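# Unstack the smear kit into its trays

### The arm

A 7-joint arm with a two-finger parallel gripper is mounted at the origin on the work surface. World frame = base frame: x ahead of the robot, y to its left, z up, the work surface at z = 0. Lengths are in m, angles in rad, forces in N, time in s.
With the tool pointing down it reaches from about 0.4 to 0.85 m from the base axis. Payload 4.5 kg.
Tool frame: the origin (TCP) lies midway between the tips of the shut fingers; the grasp point (between the pads) lies 19 mm behind it (r.grip_point_offset is the distance from the TCP to the grasp point, in m); z points along the fingers, y is the line along which they close (so a half turn about z gives the same grasp; the last joint's range is limited). The gripper opens to 88 mm and grips with 3 to 60 N. Pads are 18 mm wide; open, the fingers measure 123 mm over their backs; the gripper's body (75 mm by 187 mm) begins 45 mm behind the grasp point.
Start: joints at [-1.087, 0.689, -0.195, 1.565, 0.157, 0.902, -0.215], TCP at [0.272, 0.563, 0.209] pointing down, gripper open.
Joint ranges: [-3.01, 3.01], [-0.46, 2.08], [-1.47, 1.51], [0.13, 2.56], [-1, 4.14], [0.04, 2.09], [-2.66, 2.66]. Speed limits (rad/s): [2.57, 2.57, 3.14, 3.14, 3.14, 3.14, 3.14].

### API

Orientations are given as a unit quaternion [x, y, z, w].
In Python, from plant import r, optics gives the robot as it stands.
- The arm moves only by the shell command python3 -m pendant 'ROWS' [OPENING] [FORCE]. ROWS is JSON, a list of rows, each a list of 6 numbers: the shift along the tool's x, y, z as a fraction of full scale, then the turn, a rotation vector about the tool's x, y, z as a fraction of full scale. A call has 1 to 5 rows; each row shifts and turns the commanded pose from where the row before left it, along the tool's axes as they then stand; what a row does not reach is not made up. Full scale, the value 1, is 0.025 m for a shift and pi rad for a turn. A row lasts 1/12 s, in which the tool goes at most 41.7 mm and 7.16 degrees, less where a joint would pass 70% of its speed; a pose out of reach is approached as far as the arm can. A call with a number of a shift or a turn outside -1 to 1 is refused whole. A call with a gripper value outside its range is refused whole. OPENING is the opening, from -1 (shut) to 1 (fully open), set as the call begins (- or left out, the last holds). The fingers move at their own pace and stop on an object; FORCE is the grip in N (left out, the last holds). Time passes only in rows, so rows that do not move let the fingers close. It gives the time, the measured TCP pose, the force, the opening and the grip force at its end, in the units of the state.
- r.get_state(): the state, without advancing time (a new reading comes with each control period).
- optics.snapshot(name): name is "side" or "top" or "wrist"; returns (picture, depth): 384x512x3 uint8, blue, green, red; 384x512 float32, m along the optical axis (not along the pixel's ray), 0 where there is no reading.
- optics.calibration(name): a dict with "vfov" (degrees; the focal length in pixels is half the picture's height over the tangent of half this angle, whatever the lens; pixels are square), "cx", "cy" (the principal point, pixels), "cam_to_world" (4x4, takes a point from camera to world coordinates); the wrist camera has in their place "tool_from_camera" (4x4, takes a point from camera to tool coordinates, whose origin is the TCP and whose axes are the flange's). Camera axes: x right, y up, looking along -z (the intrinsics and any distortion apply to the point x, -y, -z); pixel columns grow to the right and rows downward; lengths in m; the calibration is good to about 2 mm. A picture is of the moment at which its call begins: read the wrist's pose just before it. calibration takes no time and is no camera call.
- r.finish_job(): hands the job in; it is judged then, once.
The state is a dict: "clock": time; "q": joint angles; "qd": joint speeds; "joint_torque": joint torques, N m; "tool_pos": TCP position; "eef_rot": TCP orientation; "contact_force": force on the tool from outside, world axes, zero at the start; "moment": the same for the moment, N m; "opening": opening from 0.0 (shut) to 1.0 (fully open); "finger_force": force on a finger pad.
Only numpy, scipy, OpenCV 4.12 (cv2) and the standard library are available. Lean on these libraries where they do the work, as an engineer would, in place of code of your own. Each camera call takes 0.05 s, during which the arm holds its last target. There are 200 camera calls.

### The job

The smear kit has come back to the lab trolley as one stack: take it apart and set each piece upright and flat on the floor of the grey tray made for it, the vial in the small round tray, the small cardboard box in the small rectangular one, the steel tin in the large round one and the white slide box in the large rectangular one, inside the rim. Set the pieces down, do not drop them, and leave the glass dish and the steel cup that stand among the trays where they are.

Things in the scene. Friction and masses are not known exactly. Their poses are not given: they have to be found in the camera images.
- vial: top of the stack: upright amber glass vial, 22 mm across, with a flat white cap 21 mm across; 40 mm high in all (glass 29, cap 11), about 30 g. Origin at the centre of its underside, z up.
- cover_box: second from the top: small closed box for cover glasses, brown cardboard with a thin dark seam, 26 mm (its x) by 38 mm (its y), 24 mm high, about 50 g. Origin at the centre of its underside, z up.
- tin: third from the top: closed round tin of plain steel with a flat lid, 52 mm across, 34 mm high, about 120 g. Origin at the centre of its underside, z up.
- slide_box: bottom of the stack, standing on the trolley top: flat closed box for microscope slides, white plastic with a grey seam, 56 mm (its x) by 84 mm (its y), 30 mm high, about 150 g. Origin at the centre of its underside, z up. The four things are only laid on one another, all loose, with flat tops and undersides; the whole stack is 128 mm high.
- small_ring: the vial's place: the smaller round tray, grey plastic, recess 38 mm across, 44 mm outside, dark floor inside. Fixed to the trolley. Floor 3 mm thick, walls 3 mm, rim 8 mm above the trolley top. Origin at the centre of its underside, on the trolley top, z up.
- small_tray: the small cardboard box's place: the smaller rectangular tray, grey plastic, recess 42 mm (its x) by 54 mm (its y), 48 by 60 mm outside, dark floor inside. Fixed to the trolley. Floor 3 mm thick, walls 3 mm, rim 8 mm above the trolley top. Origin at the centre of its underside, on the trolley top, z up.
- large_ring: the tin's place: the larger round tray, grey plastic, recess 68 mm across, 74 mm outside, dark floor inside. Fixed to the trolley. Floor 3 mm thick, walls 3 mm, rim 8 mm above the trolley top. Origin at the centre of its underside, on the trolley top, z up.
- large_tray: the slide box's place: the larger rectangular tray, grey plastic, recess 72 mm (its x) by 100 mm (its y), 78 by 106 mm outside, dark floor inside. Fixed to the trolley. Floor 3 mm thick, walls 3 mm, rim 8 mm above the trolley top. Origin at the centre of its underside, on the trolley top, z up.
- dish: bystander among the trays: closed flat glass dish, 47 mm across, 14 mm high, loose. Origin at the centre of its underside.
- cup: bystander among the trays: small open steel cup, 42 mm across the rim, 30 mm high, loose. Origin at the centre of its underside.
There are look-alikes about, which are no part of the job. Several things have the shape of the slide_box; the one meant has the colours described above.

How it is judged:
By the outcome, as a careful person would: the job done as asked, in the order asked, and still so for the second after the job is handed in, with the robot touching nothing.
It also fails if it takes over 120 s, if anything falls off the work surface, if the arm or the gripper's body presses on something with over 40 N, if the wrist force passes 120 N, or if a joint passes its speed limit or range.

## Working session

There is one attempt and no reset: what is moved stays moved. The work goes in short steps, Python scripts to look and compute and a shell command to move; the robot and the scene stay as the last step left them, time stands still between calls to the robot, and variables do not carry over. Pictures are saved under pics/ and viewed, at most 14 in all, crops included, and the job is handed in when it is done.

```bash
mkdir -p pics; ls; python3 - <<'E'
from plant import r, optics
import cv2, numpy as np
s=r.get_state(); print({k:np.round(v,3) for k,v in s.items()}, r.grip_point_offset)
for n in ("side","top","wrist"):
    c=optics.calibration(n); print(n,{k:(np.round(v,4).tolist() if not isinstance(v,str) else v) for k,v in c.items()})
    im,d=optics.snapshot(n); cv2.imwrite(f"pics/{n}0.png",im); np.save(f"pics/{n}0.npy",d); print(im.shape,(d>0).mean())
E
```

```text
pics
{'clock': np.float64(0.0), 'q': array([-1.087,  0.69 , -0.195,  1.566,  0.157,  0.902, -0.215]), 'qd': array([-0.   , -0.   , -0.   ,  0.001,  0.002, -0.002, -0.   ]), 'joint_torque': array([-2.0000e-03, -5.2754e+01, -1.2680e+00, -1.5344e+01, -5.3000e-02,
        6.0000e-03,  0.0000e+00]), 'tool_pos': array([0.271, 0.562, 0.208]), 'eef_rot': array([ 0.223,  0.975, -0.001, -0.   ]), 'contact_force': array([-0.413,  0.569,  0.747]), 'moment': array([ 0.002, -0.019,  0.032]), 'finger_force': np.float64(0.0), 'opening': np.float64(1.004)} 0.0187
side {'vfov': 49.2313, 'cx': 259.3347, 'cy': 196.7852, 'cam_to_world': [[0.8003, 0.3149, -0.5103, 0.0037], [-0.5992, 0.387, -0.7009, -0.7131], [-0.0232, 0.8666, 0.4984, 0.5606], [0.0, 0.0, 0.0, 1.0]]}
(384, 512, 3) 0.9961446126302084
top {'vfov': 50.6209, 'cx': 257.7453, 'cy': 189.7153, 'cam_to_world': [[0.0004, 0.9833, -0.1819, 0.2961], [-1.0, -0.0012, -0.0087, -0.0725], [-0.0088, 0.1819, 0.9833, 1.0333], [0.0, 0.0, 0.0, 1.0]]}
(384, 512, 3) 0.99603271484375
wrist {'vfov': 64.2532, 'cx': 257.9205, 'cy': 191.6678, 'tool_from_camera': [[0.0002, 0.9627, 0.2707, 0.0697], [1.0, -0.0001, -0.0005, -0.0005], [-0.0004, 0.2707, -0.9627, -0.1756], [0.0, 0.0, 0.0, 1.0]]}
(384, 512, 3) 0.9960225423177084
```

View pics/top0.png

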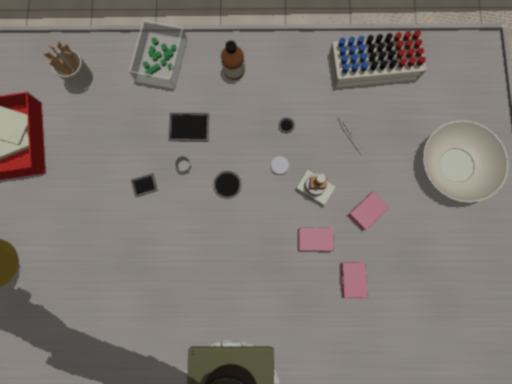

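View pics/side0.png

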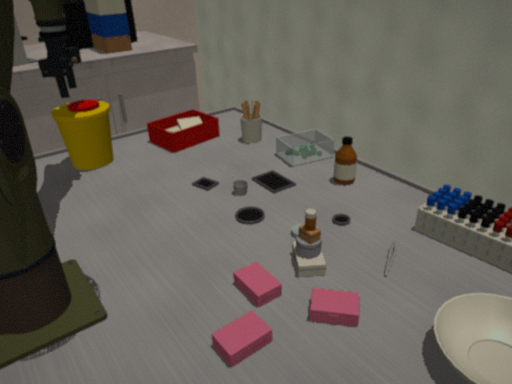

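Top view: the stack is at (317,186), large tray (189,127), small tray (144,185), large ring (227,184), small ring (287,125), cup (183,165) and dish (280,165). The slide-box-shaped things are pink boxes at (316,239), (369,210) and (355,280), plus the white one under the stack at (317,188). Only that last one has the described white with grey seam. I'll confirm it in a crop and get measurements from the two views.

```bash
cat > h.py <<'E'
import numpy as np, cv2
from plant import r, optics
from scipy.spatial.transform import Rotation as R
def cam(n, s=None):
    c=optics.calibration(n); f=192/np.tan(np.radians(c["vfov"]/2))
    if n!="wrist": M=np.array(c["cam_to_world"])
    else:
        T=np.eye(4); T[:3,:3]=R.from_quat(s["eef_rot"]).as_matrix(); T[:3,3]=s["tool_pos"]; M=T@np.array(c["tool_from_camera"])
    return f,c["cx"],c["cy"],M
def cloud(n,d,s=None):
    f,cx,cy,M=cam(n,s); v,u=np.mgrid[:384,:512]
    P=np.stack([(u-cx)/f*d,-(v-cy)/f*d,-d],-1)
    W=P@M[:3,:3].T+M[:3,3]; W[d==0]=np.nan; return W
def proj(n,p,s=None):
    f,cx,cy,M=cam(n,s); q=(np.atleast_2d(p)-M[:3,3])@M[:3,:3]
    return np.stack([cx+f*q[:,0]/-q[:,2], cy-f*q[:,1]/-q[:,2]],-1)
E
python3 - <<'E'
from h import *
t=cv2.imread("pics/top0.png"); s=cv2.imread("pics/side0.png")
a=cv2.resize(t[155:215,285:345],(400,400),interpolation=cv2.INTER_CUBIC)
b=cv2.resize(s[200:280,270:350],(400,400),interpolation=cv2.INTER_CUBIC)
cv2.imwrite("pics/crop1.png",np.hstack([a,b]))
W=cloud("top",np.load("pics/top0.npy")); V=cloud("side",np.load("pics/side0.npy"))
for n,(u,v) in dict(vial=(321,180),stack=(317,186),ltray=(189,127),stray=(144,185),lring=(227,184),sring=(287,125),cup=(183,165),dish=(280,165),table=(250,250)).items():
    print("top",n,W[v,u].round(4))
for n,(u,v) in dict(vial=(310,212),box=(309,230),tin=(308,249),slide=(311,271),ltray=(274,181),stray=(206,184),lring=(250,215),sring=(341,219),cup=(240,188)).items():
    print("side",n,V[v,u].round(4))
for h in (V,W):
    g=(h[...,0]>.35)&(h[...,0]<.8)&(abs(h[...,1])<.4); z=h[...,2][g]; print("table z",np.median(z[abs(z)<.01]),np.std(z[abs(z)<.005]))
E
```

```text
top vial [ 0.4859 -0.2083  0.1283]
top stack [ 0.4799 -0.2046  0.0873]
top ltray [0.6562 0.1194 0.0043]
top stray [0.4994 0.2313 0.0039]
top lring [0.5019 0.0162 0.0028]
top sring [ 6.627e-01 -1.413e-01 -2.000e-04]
top cup [0.5531 0.1324 0.0015]
top dish [ 0.5496 -0.1209  0.0137]
top table [ 0.3329 -0.0439 -0.0004]
side vial [ 0.4888 -0.2126  0.1268]
side box [ 0.4831 -0.218   0.0898]
side tin [ 0.4734 -0.2275  0.0534]
side slide [ 0.4657 -0.2467  0.0139]
side ltray [0.6607 0.1163 0.0034]
side stray [0.5003 0.224  0.0035]
side lring [0.5019 0.0127 0.0033]
side sring [ 0.6604 -0.1433  0.0057]
side cup [0.5403 0.1104 0.0249]
table z 0.0006003561099890975 0.0011746767883754768
table z -0.0002021157455642797 0.001930293913935968
```

View pics/crop1.png

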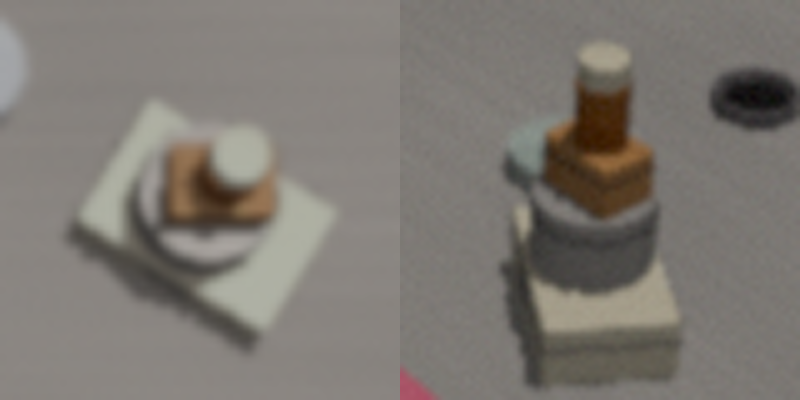

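The crop confirms it: a white slide box with a grey seam carries the tin, the brown box and the vial, and the pink ones are look-alikes. Next I lift, square the tool to world axes and travel toward the trays.

```bash
python3 -m pendant '[[0,0,-1,0,0,-0.036],[0,0,-1,0,0,-0.036],[0,0,-1,0,0,-0.036],[0,0,-1,0,0,-0.036]]' 1
python3 -m pendant '[[-1,-1,0,0,0,0],[-1,-1,0,0,0,0],[-1,-1,0,0,0,0],[-1,-1,0,0,0,0],[-1,-1,0,0,0,0]]'
python3 -m pendant '[[-1,-1,0,0,0,0],[-1,-1,0,0,0,0],[0,-1,0,0,0,0],[0,-1,0,0,0,0],[0,-1,0,0,0,0]]'
python3 -m pendant '[[0,-1,0,0,0,0],[0,-1,0,0,0,0],[0,-1,0,0,0,0],[0,-1,0,0,0,0],[0,0,0,0,0,0]]'
```

```text
clock: 0.48
tool_pos: [0.2716, 0.5624, 0.3095]
eef_rot: [-0.004, 1.0, -0.001, -0.0]
contact_force: [-0.3, -0.0, -0.5]
opening: 0.997
finger_force: 0.0
clock: 0.9
tool_pos: [0.3979, 0.4366, 0.3085]
eef_rot: [-0.001, 1.0, -0.0, -0.0]
contact_force: [-0.2, -0.3, -0.2]
opening: 0.995
finger_force: 0.0
clock: 1.32
tool_pos: [0.4475, 0.3116, 0.3082]
eef_rot: [-0.001, 1.0, -0.0, -0.0]
contact_force: [0.3, -0.9, -0.1]
opening: 0.999
finger_force: 0.0
clock: 1.73
tool_pos: [0.4479, 0.207, 0.3083]
eef_rot: [0.002, 1.0, -0.003, -0.0]
contact_force: [-0.2, -0.0, -0.2]
opening: 0.998
finger_force: 0.0
```

```bash
cat > shot.py <<'E'
import sys; from h import *
def shot(tag):
    s=r.get_state(); im,d=optics.snapshot("wrist")
    cv2.imwrite(f"pics/{tag}.png",im); np.savez(f"pics/{tag}.npz",d=d,tool_pos=s["tool_pos"],eef_rot=s["eef_rot"]); return im,d,s
if __name__=="__main__": shot(sys.argv[1])
E
python3 shot.py wa
python3 -m pendant '[[0,-1,0,0,0,0],[0,-1,0,0,0,0],[0,-1,0,0,0,0],[0,-1,0,0,0,0],[0,-1,0,0,0,0]]'
python3 -m pendant '[[0,0,0,0,0,0]]'; python3 shot.py wb
python3 -m pendant '[[0,-1,0,0,0,0],[0,-1,0,0,0,0],[0,-1,0,0,0,0],[0,-1,0,0,0,0],[0,-1,0,0,0,0]]'
python3 -m pendant '[[0,-1,0,0,0,0],[0,-1,0,0,0,0],[0,-1,0,0,0,0],[0,-1,0,0,0,0],[0,0,0,0,0,0]]'
python3 shot.py wc
python3 - <<'E'
import cv2,numpy as np
a=[cv2.resize(cv2.imread(f"pics/w{k}.png"),(400,300)) for k in "abc"]
cv2.imwrite("pics/wabc.png",np.vstack([np.hstack(a[:2]),np.hstack([a[2],a[2]*0])]))
E
```

```text
clock: 2.2
tool_pos: [0.448, 0.0886, 0.3087]
eef_rot: [-0.002, 1.0, 0.0, 0.0]
contact_force: [0.5, -1.0, 0.2]
opening: 1.0
finger_force: 0.0
clock: 2.28
tool_pos: [0.448, 0.0838, 0.3084]
eef_rot: [0.002, 1.0, -0.002, -0.0]
contact_force: [-0.1, -0.0, 0.1]
opening: 0.996
finger_force: 0.0
clock: 2.75
tool_pos: [0.449, -0.0355, 0.3088]
eef_rot: [-0.003, 1.0, 0.001, 0.0]
contact_force: [0.4, 0.2, 0.4]
opening: 1.0
finger_force: 0.0
clock: 3.17
tool_pos: [0.4492, -0.1404, 0.3085]
eef_rot: [0.001, 1.0, -0.001, 0.0]
contact_force: [-0.3, -0.5, 0.3]
opening: 1.003
finger_force: 0.0
```

View pics/wabc.png

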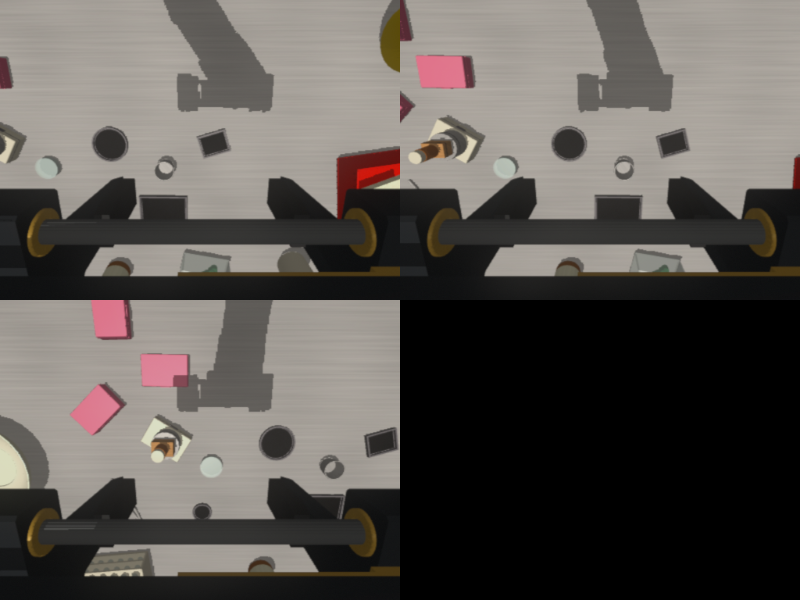

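The wrist views show the trays, cup and dish; in the third, the stack is at (160,440), with the pink boxes nearest at (100,408) and (165,370). Now I measure everything from two or more views.

```bash
cat > meas.py <<'E'
from h import *
def load(t):
    if t in("top0","side0"): n=t[:-1]; return cv2.imread(f"pics/{t}.png"),cloud(n,np.load(f"pics/{t}.npy"))
    z=np.load(f"pics/{t}.npz"); return cv2.imread(f"pics/{t}.png"),cloud("wrist",z["d"],z)
def rect(P):
    (c,wh,a)=cv2.minAreaRect((P*1000).astype(np.float32)); 
    if wh[0]>wh[1]: wh=wh[::-1]; a+=90
    return f"c {np.round(c,1)} short,long {np.round(wh,1)} short-axis deg {((a+90)%180)-90:.1f}"
def circ(P):
    c,rr=cv2.minEnclosingCircle((P*1000).astype(np.float32)); return f"c {np.round(c,1)} dia {2*rr:.1f}"
def trim(M):  # largest blob
    n,l,st,_=cv2.connectedComponentsWithStats(M.astype(np.uint8)); 
    return l==1+np.argmax(st[1:,4]) if n>1 else M
TR=dict(ltray=(.658,.118,.065,1),stray=(.50,.228,.045,1),lring=(.502,.015,.045,0),sring=(.661,-.142,.03,0))
E
python3 - <<'E'
from meas import *
for t in("top0","side0","wa","wb","wc"):
    im,W=load(t); g=im.max(-1); hsv=cv2.cvtColor(im,cv2.COLOR_BGR2HSV)
    for n,(x,y,rad,isr) in TR.items():
        near=np.hypot(W[...,0]-x,W[...,1]-y)<rad
        M=near&(g<100)&(W[...,2]<.02)
        if M.sum()<60: continue
        M=trim(M); P=W[M]; F=W[M&(g<45)]
        print(t,n,M.sum(),(rect if isr else circ)(P[:,:2]),"zmed",np.nanmedian(F[:,2]).round(4) if len(F) else None, "zmax",np.nanpercentile(P[:,2],97).round(4))
    if t in("wa","wb"): continue
    for n,z0,z1,f in(("vial",.118,.137,circ),("cbox",.082,.094,rect),("tin",.058,.070,circ),("slide",.024,.036,rect)):
        M=trim((abs(W[...,0]-.48)<.07)&(abs(W[...,1]+.205)<.075)&(W[...,2]>z0)&(W[...,2]<z1)); P=W[M]
        print(t,n,M.sum(),f(P[:,:2]),"z",np.nanmedian(P[:,2]).round(4), "mean",(np.mean(P[:,:2],0)*1e3).round(1))
E
```

```text
top0 ltray 1107 c [656.4 120.5] short,long [ 78.6 103.9] short-axis deg -0.9 zmed 0.003 zmax 0.0083
top0 stray 411 c [499.8 230.9] short,long [47.3 57.6] short-axis deg 16.8 zmed 0.0031 zmax 0.0096
top0 lring 574 c [500.4  16.7] dia 71.2 zmed 0.0027 zmax 0.0079
top0 sring 191 c [ 660.8 -139. ] dia 43.1 zmed 0.0026 zmax 0.0089
top0 vial 70 c [ 491.2 -207.5] dia 21.0 z 0.1271 mean [ 491.1 -207.2]
top0 cbox 96 c [ 490.8 -206. ] short,long [25.6 37. ] short-axis deg -5.1 z 0.0873 mean [ 488.6 -201.9]
top0 tin 144 c [ 491.8 -205.3] dia 51.6 z 0.0638 mean [ 485.3 -198.9]
top0 slide 374 c [ 489.4 -208.5] short,long [56.2 83.9] short-axis deg -32.6 z 0.0293 mean [ 483.7 -209.2]
side0 ltray 588 c [657.3 115.6] short,long [ 81.2 110.3] short-axis deg -0.6 zmed 0.0038 zmax 0.0091
side0 stray 236 c [499.7 228.2] short,long [51.8 64.2] short-axis deg 16.6 zmed 0.0039 zmax 0.0097
side0 lring 445 c [499.8  13.3] dia 77.2 zmed 0.0037 zmax 0.0094
side0 sring 190 c [ 661.8 -143.4] dia 47.5 zmed 0.0036 zmax 0.0086
side0 vial 90 c [ 491.  -212.1] dia 22.8 z 0.1272 mean [ 488.9 -214.3]
side0 cbox 143 c [
[... 734 characters left out ...]
 13.7] dia 67.6 zmed None zmax 0.0048
wc ltray 752 c [632.4 150. ] short,long [ 46.6 100.2] short-axis deg -40.1 zmed 0.0029 zmax 0.0082
wc stray 1111 c [498.4 228.1] short,long [47.8 60.3] short-axis deg 17.1 zmed 0.003 zmax 0.0084
wc lring 1360 c [500.8  15.2] dia 68.3 zmed None zmax 0.0064
wc sring 360 c [ 658.2 -141.4] dia 41.7 zmed 0.0027 zmax 0.0074
wc vial 249 c [ 490.1 -210.8] dia 21.1 z 0.1273 mean [ 489.  -210.1]
wc cbox 316 c [ 489.9 -210.1] short,long [26.5 38. ] short-axis deg -0.5 z 0.0872 mean [ 486. -206.]
wc tin 385 c [ 489.5 -208.3] dia 51.6 z 0.0635 mean [ 480.4 -202. ]
wc slide 969 c [ 487.5 -212. ] short,long [56.1 84.2] short-axis deg -32.1 z 0.0294 mean [ 479.7 -213.1]
```

All views agree to within about 2 mm, and the heights match the text: tops at 0.128, 0.088, 0.064 and 0.030, tray floors 0.003, rims 0.008. The stack centre is at about (0.490, -0.210). Now I go above the vial and partway down.

```bash
python3 -m pendant '[[-0.55,-0.89,0,0,0,0],[-0.55,-0.89,0,0,0,0],[-0.55,-0.89,0,0,0,0],[0,0,0,0,0,0]]'
python3 -m pendant '[[0,0,0.9,0,0,0],[0,0,0.9,0,0,0],[0,0,0.9,0,0,0],[0,0,0.9,0,0,0],[0,0,0.9,0,0,0]]'
python3 -m pendant '[[0,0,0,0,0,0],[0,0,0,0,0,0]]'
python3 shot.py wd; python3 -c "
from h import *
print(r.get_state()['q'].round(3), r.get_state()['eef_rot'])"
```

```text
clock: 3.55
tool_pos: [0.4932, -0.2054, 0.3084]
eef_rot: [-0.0, 1.0, -0.001, 0.001]
contact_force: [0.4, 0.3, 0.3]
opening: 0.999
finger_force: 0.0
clock: 3.97
tool_pos: [0.4911, -0.2001, 0.1953]
eef_rot: [-0.003, 1.0, 0.001, 0.001]
contact_force: [-0.4, 0.5, 0.5]
opening: 1.0
finger_force: 0.0
clock: 4.13
tool_pos: [0.4902, -0.2008, 0.1958]
eef_rot: [-0.003, 1.0, 0.001, -0.001]
contact_force: [0.3, 0.0, 1.0]
opening: 0.999
finger_force: 0.0
[ 0.452  0.586 -0.239  1.862  0.199  0.716  1.677] [-2.48910052e-03  9.99996687e-01  5.00271887e-04  4.25307493e-04]
```

View pics/wd.png

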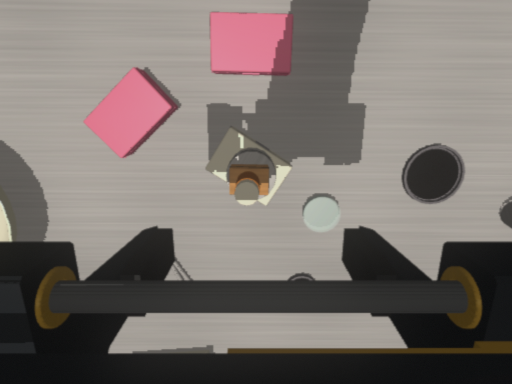

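The view shows the vial at (247,190), left of the tool axis. The pink boxes are well clear of the stack. I re-measure from this closer spot.

```bash
python3 - <<'E'
from meas import *
im,W=load("wd")
for n,z0,z1,f in(("vial",.118,.137,circ),("cbox",.08,.094,rect),("tin",.058,.070,circ),("slide",.024,.036,rect)):
    M=trim((abs(W[...,0]-.48)<.07)&(abs(W[...,1]+.205)<.075)&(W[...,2]>z0)&(W[...,2]<z1)); P=W[M]
    print(n,M.sum(),f(P[:,:2]),"z",np.nanmedian(P[:,2]).round(4))
s=r.get_state(); print(s["tool_pos"])
E
```

```text
vial 513 c [ 490.3 -210.6] dia 21.3 z 0.1275
cbox 620 c [ 489.4 -209.8] short,long [26.4 37.6] short-axis deg 0.1 z 0.0875
tin 658 c [ 489.6 -208.6] dia 51.6 z 0.0635
slide 1663 c [ 487.5 -211.7] short,long [57.4 84.2] short-axis deg -32.2 z 0.0294
[ 0.4910078  -0.2015223   0.19684624]
```

```bash
python3 -m pendant '[[0,-0.36,0,0,0,0],[0,0,1,0,0,0],[0,0,1,0,0,0],[0,0,1,0,0,0],[0,0,0.6,0,0,0]]'
python3 -m pendant '[[0,0,0.2,0,0,0],[0,0,0.2,0,0,0],[0,0,0,0,0,0],[0,0,0,0,0,0]]'
```

```text
clock: 4.6
tool_pos: [0.4904, -0.213, 0.1057]
eef_rot: [-0.001, 1.0, -0.0, 0.0]
contact_force: [0.1, -0.2, 1.1]
opening: 0.998
finger_force: 0.0
clock: 4.93
tool_pos: [0.491, -0.2127, 0.0973]
eef_rot: [-0.001, 1.0, -0.0, 0.001]
contact_force: [0.8, 0.2, -0.3]
opening: 1.001
finger_force: 0.0
```

```bash
python3 -m pendant '[[0,0.09,0.1,0,0,0],[0,0,0,0,0,0]]'
python3 -m pendant '[[0,0,0,0,0,0],[0,0,0,0,0,0],[0,0,0,0,0,0],[0,0,0,0,0,0],[0,0,0,0,0,0]]' -1 12
python3 -m pendant '[[0,0,0,0,0,0],[0,0,0,0,0,0],[0,0,0,0,0,0],[0,0,0,0,0,0]]'
```

```text
clock: 5.1
tool_pos: [0.4906, -0.2097, 0.0943]
eef_rot: [-0.001, 1.0, -0.0, 0.001]
contact_force: [0.3, 0.2, 0.5]
opening: 0.999
finger_force: 0.0
clock: 5.52
tool_pos: [0.49, -0.2101, 0.0937]
eef_rot: [-0.001, 1.0, 0.0, 0.0]
contact_force: [0.3, 0.1, 0.1]
opening: 0.645
finger_force: 0.0
clock: 5.85
tool_pos: [0.49, -0.2101, 0.0937]
eef_rot: [-0.001, 1.0, 0.0, 0.0]
contact_force: [0.4, -0.4, 0.3]
opening: 0.34
finger_force: 0.0
```

```bash
python3 -m pendant '[[0,0,0,0,0,0],[0,0,0,0,0,0],[0,0,0,0,0,0],[0,0,0,0,0,0]]'
python3 -m pendant '[[0,0,-0.4,0,0,0],[0,0,-0.8,0,0,0],[0,0,-0.8,0,0,0],[0,0,0,0,0,0]]'
```

```text
clock: 6.18
tool_pos: [0.49, -0.2101, 0.0937]
eef_rot: [-0.001, 1.0, 0.0, -0.0]
contact_force: [-0.1, -0.0, -0.2]
opening: 0.224
finger_force: 12.0
clock: 6.52
tool_pos: [0.4923, -0.2108, 0.1473]
eef_rot: [-0.001, 1.0, -0.001, 0.003]
contact_force: [-0.4, -0.3, -0.5]
opening: 0.227
finger_force: 12.0
```

```bash
python3 -m pendant '[[-0.95,0.4,0,0,0,0],[-0.95,0.4,0,0,0,0],[-0.95,0.4,0,0,0,0],[-0.95,0.4,0,0,0,0],[-0.95,0.4,0,0,0,0]]'
python3 -m pendant '[[-0.95,0.4,0,0,0,0],[-0.95,0.4,0,0,0,0],[0,0,0,0,0,0],[0,0,0,0,0,0]]'
python3 - <<'E'
from h import *
im,_=optics.snapshot("side"); cv2.imwrite("pics/s1.png",cv2.resize(im[130:300,230:430],(800,680))[:600])
E
```

```text
clock: 6.93
tool_pos: [0.6093, -0.1592, 0.1436]
eef_rot: [-0.001, 1.0, 0.0, -0.0]
contact_force: [-0.4, -0.5, -0.8]
opening: 0.228
finger_force: 12.0
clock: 7.27
tool_pos: [0.6566, -0.1381, 0.1431]
eef_rot: [-0.002, 1.0, 0.0, -0.0]
contact_force: [-0.7, -0.5, -0.4]
opening: 0.226
finger_force: 12.0
```

View pics/s1.png

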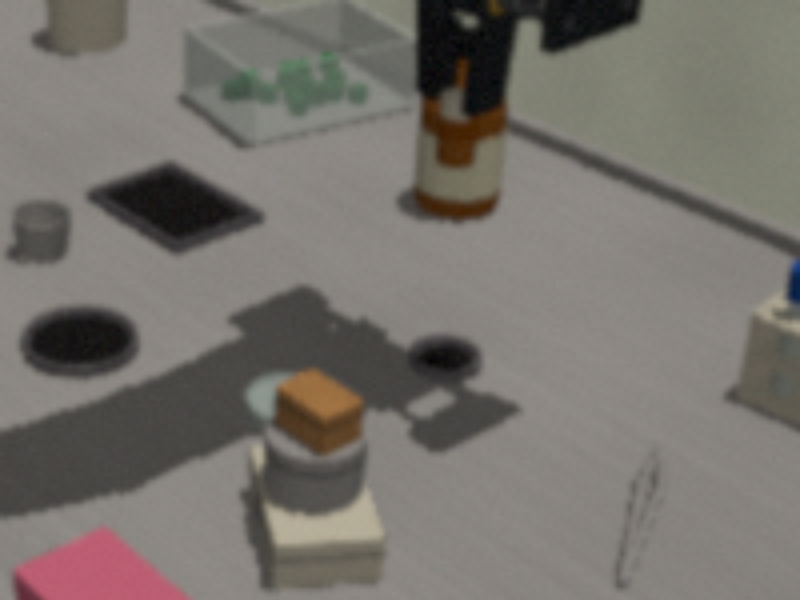

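The amber vial hangs upright in the fingers at (455,150), seen against the bottle behind it, and the rest of the stack stands undisturbed. The ring at (445,358) is next, so I fine-align and lower.

```bash
python3 -m pendant '[[-0.15,-0.12,0.9,0,0,0],[0,0,0.9,0,0,0],[0,0,0.9,0,0,0],[0,0,0.9,0,0,0],[0,0,0.6,0,0,0]]'
python3 -m pendant '[[0,0,0.4,0,0,0],[0,0,0,0,0,0],[0,0,0,0,0,0]]'
```

```text
clock: 7.73
tool_pos: [0.6568, -0.1441, 0.0366]
eef_rot: [-0.001, 1.0, -0.0, -0.002]
contact_force: [-0.2, 0.3, 0.1]
opening: 0.226
finger_force: 12.0
clock: 7.98
tool_pos: [0.6592, -0.1434, 0.0288]
eef_rot: [-0.001, 1.0, -0.0, -0.0]
contact_force: [0.1, -0.8, -0.5]
opening: 0.223
finger_force: 12.0
```

```bash
python3 -m pendant '[[-0.06,0.08,0.3,0,0,0],[0,0,0.3,0,0,0],[0,0,0,0,0,0],[0,0,0,0,0,0]]'
python3 -m pendant '[[0,0,0.06,0,0,0],[0,0,0,0,0,0],[0,0,0,0,0,0]]'
```

```text
clock: 8.32
tool_pos: [0.6611, -0.1404, 0.0135]
eef_rot: [-0.001, 1.0, 0.0, -0.0]
contact_force: [0.1, -0.0, 0.2]
opening: 0.227
finger_force: 12.0
clock: 8.57
tool_pos: [0.6614, -0.1407, 0.0124]
eef_rot: [-0.001, 1.0, -0.0, 0.0]
contact_force: [-0.7, -1.2, -0.1]
opening: 0.226
finger_force: 12.0
```

```bash
python3 -m pendant '[[0,0,0.1,0,0,0],[0,0,0,0,0,0],[0,0,0,0,0,0]]'
python3 -m pendant '[[0,0,0.06,0,0,0],[0,0,0,0,0,0],[0,0,0,0,0,0]]'
```

```text
clock: 8.82
tool_pos: [0.6612, -0.1406, 0.0096]
eef_rot: [-0.001, 1.0, 0.0, -0.0]
contact_force: [0.9, 0.8, -1.2]
opening: 0.224
finger_force: 12.0
clock: 9.07
tool_pos: [0.6617, -0.1407, 0.0086]
eef_rot: [-0.001, 1.0, -0.0, 0.0]
contact_force: [-0.6, -0.0, 4.0]
opening: 0.229
finger_force: 12.0
```

The contact force rises to 4 N at z = 0.0086, just where the floor should be met. Release and lift.

```bash
python3 -m pendant '[[0,0,0,0,0,0],[0,0,0,0,0,0],[0,0,0,0,0,0],[0,0,0,0,0,0]]' -0.2
python3 -m pendant '[[0,0,-0.2,0,0,0],[0,0,-0.4,0,0,0],[0,0,-0.8,0,0,0],[0,0,-1,0,0,0],[0,0,-1,0,0,0]]'
python3 -m pendant '[[0,0,-1,0,0,0],[0,0,-0.5,0,0,0],[0,0,0,0,0,0],[0,0,0,0,0,0]]' 0.2
python3 - <<'E'
from meas import *
for n in("top","side"):
    im,d=optics.snapshot(n); W=cloud(n,d); z=W[...,2]
    M=trim((np.hypot(W[...,0]-.66,W[...,1]+.141)<.04)&(z>.034)&(z<.06)); print(n,M.sum(),circ(W[M][:,:2]),np.nanpercentile(W[M][:,2],[10,50,90]).round(4))
    cv2.imwrite(f"pics/{n}2.png",im)
E
```

```text
clock: 9.4
tool_pos: [0.6611, -0.1405, 0.008]
eef_rot: [-0.001, 1.0, 0.0, -0.0]
contact_force: [-0.1, 1.0, 0.4]
opening: 0.401
finger_force: 0.0
clock: 9.82
tool_pos: [0.6611, -0.1406, 0.0947]
eef_rot: [-0.001, 1.0, 0.0, -0.0]
contact_force: [-0.2, -1.2, 0.1]
opening: 0.401
finger_force: 0.0
clock: 10.15
tool_pos: [0.6615, -0.1406, 0.1311]
eef_rot: [-0.001, 1.0, -0.0, 0.0]
contact_force: [-0.1, -0.2, -1.2]
opening: 0.599
finger_force: 0.0
top 0 c [0. 0.] dia 0.0 nan
side 57 c [ 662.1 -141.5] dia 25.5 [0.0363 0.0424 0.0443]
  return np.nanmean(a, axis, out=out, keepdims=keepdims)
```

The vial stands with its top at 0.043 at (0.662,-0.141), inside the ring. Back to the stack for the box.

```bash
python3 -m pendant '[[0.98,-0.4,0,0,0,0],[0.98,-0.4,0,0,0,0],[0.98,-0.4,0,0,0,0],[0.98,-0.4,0,0,0,0],[0.98,-0.4,0,0,0,0]]' 0.5
python3 -m pendant '[[0.98,-0.4,0,0,0,0],[0.98,-0.4,0,0,0,0],[0,0,0,0,0,0],[0,0,0,0,0,0]]'
python3 shot.py we; cat > m2.py <<'E'
import sys; from meas import *
im,W=load(sys.argv[1])
for n,z0,z1,f in(("cbox",.08,.094,rect),("tin",.058,.070,circ),("slide",.024,.036,rect)):
    M=(abs(W[...,0]-.48)<.07)&(abs(W[...,1]+.205)<.075)&(W[...,2]>z0)&(W[...,2]<z1)
    if M.sum()<30: continue
    M=trim(M); P=W[M]; print(n,M.sum(),f(P[:,:2]),"z",np.nanmedian(P[:,2]).round(4))
print(r.get_state()["tool_pos"])
E
python3 m2.py we
```

```text
clock: 10.67
tool_pos: [0.5365, -0.1909, 0.129]
eef_rot: [-0.001, 1.0, 0.0, -0.002]
contact_force: [-0.3, -0.4, -0.2]
opening: 0.756
finger_force: 0.0
clock: 11.0
tool_pos: [0.4878, -0.2117, 0.1295]
eef_rot: [-0.0, 1.0, 0.0, -0.002]
contact_force: [-0.1, 0.4, 0.1]
opening: 0.749
finger_force: 0.0
cbox 1758 c [ 489.4 -209.7] short,long [26.3 37.5] short-axis deg -0.3 z 0.0875
tin 1043 c [ 489.6 -208.6] dia 51.6 z 0.0635
slide 2270 c [ 487.3 -211.7] short,long [56.8 84.1] short-axis deg -31.9 z 0.0294
[ 0.48978552 -0.21080449  0.12980477]
```

```bash
python3 -m pendant '[[0,0.04,0.8,0,0,0],[0,0,0.8,0,0,0],[0,0,0.6,0,0,0],[0,0,0.1,0,0,0],[0,0,0,0,0,0]]'
python3 -m pendant '[[0,0,0,0,0,0]]'
```

```text
clock: 11.47
tool_pos: [0.4905, -0.2088, 0.072]
eef_rot: [-0.002, 1.0, 0.001, -0.001]
contact_force: [0.7, 0.0, 0.3]
opening: 0.75
finger_force: 0.0
clock: 11.55
tool_pos: [0.491, -0.2095, 0.0733]
eef_rot: [-0.002, 1.0, 0.0, 0.0]
contact_force: [0.1, 0.9, 0.6]
opening: 0.748
finger_force: 0.0
```

```bash
python3 -m pendant '[[0,0,0.1,0,0,0],[0,0,0,0,0,0],[0,0,0,0,0,0],[0,0,0,0,0,0],[0,0,0,0,0,0]]' -1 12
python3 -m pendant '[[0,0,0,0,0,0],[0,0,0,0,0,0],[0,0,0,0,0,0],[0,0,0,0,0,0]]'
```

```text
clock: 11.97
tool_pos: [0.4902, -0.2102, 0.0711]
eef_rot: [-0.001, 1.0, -0.0, 0.0]
contact_force: [-0.2, -0.5, 0.2]
opening: 0.393
finger_force: 0.0
clock: 12.3
tool_pos: [0.49, -0.2101, 0.0707]
eef_rot: [-0.001, 1.0, 0.0, 0.0]
contact_force: [0.4, -0.1, -0.9]
opening: 0.095
finger_force: 0.0
```

The fingers went past 38 mm without any force, so something is off. I look before doing anything else.

```bash
python3 - <<'E'
from h import *
a,_=optics.snapshot("side"); b,_=optics.snapshot("top")
a=cv2.resize(a[160:290,250:380],(400,400),interpolation=cv2.INTER_CUBIC); b=cv2.resize(b[145:225,275:355],(400,400),interpolation=cv2.INTER_CUBIC)
cv2.imwrite("pics/c3.png",np.hstack([b,a])); print(r.get_state()["opening"],r.get_state()["finger_force"])
E
```

```text
0.010652860828804164 0.0
```

View pics/c3.png

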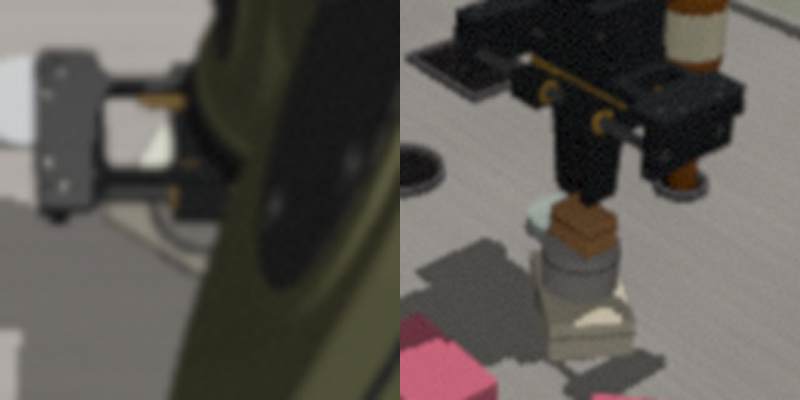

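```bash
python3 shot.py wf; python3 - <<'E'
from meas import *
im,d=optics.snapshot("side"); W=cloud("side",d)
hsv=cv2.cvtColor(im,cv2.COLOR_BGR2HSV)
near=(np.hypot(W[...,0]-.485,W[...,1]+.21)<.08)
br=near&(hsv[...,0]<20)&(hsv[...,1]>110)&(W[...,2]>.05)
P=W[br]; print("brown",br.sum(),np.nanpercentile(P,[2,50,98],axis=0).round(4).tolist())
M=near&(W[...,2]>.083)&(W[...,2]<.093)&br; print(rect(W[M][:,:2]))
M=near&(im.max(-1)<45)&(W[...,2]>.06)&(W[...,2]<.15); print("finger",np.nanpercentile(W[M],[2,50,98],axis=0).round(4).tolist())
im2,W2=load("wf"); cv2.imwrite("pics/wf2.png",im2)
h2=cv2.cvtColor(im2,cv2.COLOR_BGR2HSV); near=(np.hypot(W2[...,0]-.485,W2[...,1]+.21)<.08)
for z0,z1,f in((.08,.094,rect),(.058,.07,circ),(.024,.036,rect)):
    M=near&(W2[...,2]>z0)&(W2[...,2]<z1)
    if M.sum()>30: M=trim(M); print(f(W2[M][:,:2]),np.nanmedian(W2[M][:,2]))
E
```

```text
brown 408 [[0.4596, -0.2609, 0.0666], [0.4796, -0.2211, 0.0877], [0.521, -0.1946, 0.2617]]
c [ 488.9 -213.1] short,long [24.7 34.9] short-axis deg -2.1
finger [[0.4794, -0.2293, 0.1042], [0.4821, -0.2203, 0.1286], [0.4972, -0.1978, 0.1488]]
c [ 489.7 -209.9] short,long [26.5 38.3] short-axis deg -0.4 0.08736857076550288
c [ 489.5 -208.5] dia 51.7 0.06356500767209969
c [ 487.8 -211.8] short,long [55.7 83.9] short-axis deg -32.3 0.029468802154713564
```

View pics/wf.png

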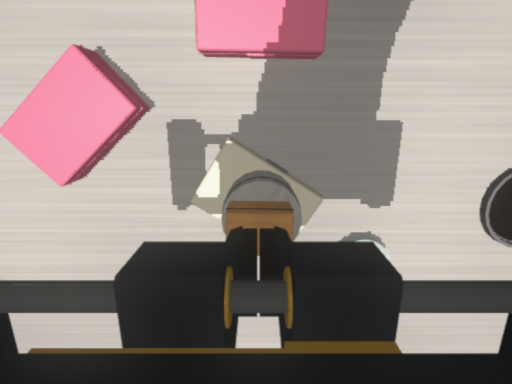

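The box has not moved: it is at (258,218) and the shut fingers sit above it at (258,240). So the tips must be higher than the reported TCP. I measure the tip height from the depth images.

```bash
python3 - <<'E'
from meas import *
im,W=load("wf"); print(np.load("pics/wf.npz")["tool_pos"], r.get_state()["tool_pos"], r.get_state()["q"].round(3))
for v in range(212,262,4): print(v,[(im[v,u].max(),W[v,u].round(4).tolist()) for u in(240,275)])
z=W[...,2]; F=(np.hypot(W[...,0]-.49,W[...,1]+.21)<.04)&(im.max(-1)<40)&(z>.09); print("wrist dark min z",np.nanpercentile(z[F],[0,1,5,50]).round(4))
im,d=optics.snapshot("side"); S=cloud("side",d); z=S[...,2]
F=(np.hypot(S[...,0]-.49,S[...,1]+.21)<.04)&(im.max(-1)<60)&(z>.075); print("side dark",np.nanpercentile(z[F],[0,1,5,50]).round(4))
u,v=proj("side",[.49,-.2101,.0707])[0]; print("TCP proj side",u,v, "tip0.09",proj("side",[.49,-.2101,.09])[0])
E
```

```text
[ 0.4899945  -0.21005117  0.07066985] [ 0.48997575 -0.21004857  0.07066148] [ 0.415  0.787 -0.16   1.956  0.281  0.42   1.617]
212 [(np.uint8(111), [0.4768, -0.2203, 0.0862]), (np.uint8(110), [0.4771, -0.2008, 0.0854])]
216 [(np.uint8(139), [0.4786, -0.2202, 0.0879]), (np.uint8(130), [0.4785, -0.201, 0.0879])]
220 [(np.uint8(140), [0.4814, -0.2203, 0.0866]), (np.uint8(135), [0.4813, -0.2008, 0.0866])]
224 [(np.uint8(136), [0.4834, -0.2203, 0.0877]), (np.uint8(127), [0.4834, -0.2008, 0.0874])]
228 [(np.uint8(43), [0.479, -0.2193, 0.1039]), (np.uint8(39), [0.4788, -0.2018, 0.1042])]
232 [(np.uint8(40), [0.4787, -0.219, 0.1097]), (np.uint8(36), [0.4794, -0.202, 0.1079])]
236 [(np.uint8(40), [0.4789, -0.2188, 0.114]), (np.uint8(35), [0.4792, -0.2023, 0.1131])]
240 [(np.uint8(38), [0.4792, -0.2186, 0.1177]), (np.uint8(34), [0.4792, -0.2026, 0.1175])]
244 [(np.uint8(37), [0.4809, -0.2185, 0.1183]), (np.uint8(33), [0.4801, -0.2027, 0.1199])]
248 [(np.uint8(35), [0.4804, -0.2183, 0.1234]), (np.uint8(31), [0.4806, -0.2028, 0.1229])]
252 [(np.uint8(33), [0.48, -0.218, 0.1281]), (np.uint8(31), [0.4808, -0.203, 0.1263])]
256 [(np.uint8(32), [0.4809, -0.2179, 0.13]), (np.uint8(30), [0.4803, -0.2033, 0.1309])]
260 [(np.uint8(31), [0.4801, -0.2176, 0.1348]), (np.uint8(29), [0.4805, -0.2034, 0.1341])]
wrist dark min z [0.1023 0.112  0.1342 0.1885]
side dark [0.0885 0.1104 0.135  0.3099]
TCP proj side 308.53306119551587 234.87852265896774 tip0.09 [308.87477297 226.92524242]
```

The tips end at about z = 0.103 while the TCP reads 0.0707, so the real fingertips are about 32 mm short of the reported TCP. The vial had therefore only been held by its cap. I check whether this holds with the gripper open, and where the body begins.

```bash
python3 -m pendant '[[0,0,0,0,0,0],[0,0,0,0,0,0],[0,0,0,0,0,0],[0,0,0,0,0,0],[0,0,0,0,0,0]]' 0.4
python3 -m pendant '[[0,0,0,0,0,0],[0,0,0,0,0,0],[0,0,0,0,0,0],[0,0,0,0,0,0],[0,0,0,0,0,0]]'
python3 shot.py wg; python3 - <<'E'
from meas import *
for t in("wc","wd","we","wg"):
    im,W=load(t); s=np.load(f"pics/{t}.npz"); T=s["tool_pos"]
    D=W-T; z=D[...,2]; F=(abs(D[...,0])<.04)&(abs(D[...,1])<.075)&(im.max(-1)<50)&(z>.005)&(z<.09)
    for sg in(-1,1):
        G=F&(D[...,1]*sg>0); P=D[G]; 
        if len(P): 
            i=np.argsort(P[:,2])[:40]; print(t,sg,G.sum(),"lowest rel", P[i].mean(0).round(4), P[i[0]].round(4), "inner y",(np.abs(P[P[:,2]<.05,1]).min()).round(4))
im,d=optics.snapshot("side"); S=cloud("side",d); D=S-r.get_state()["tool_pos"]
F=(abs(D[...,0])<.05)&(abs(D[...,1])<.11)&(im.max(-1)<50)&(D[...,2]>.01)&(D[...,2]<.2)
h=np.histogram(D[F][:,2],np.arange(.01,.2,.01)); print(h[0])
for a in np.arange(.02,.16,.01):
    G=F&(D[...,2]>a)&(D[...,2]<a+.01); print(a.round(2), D[G][:,1].min().round(3) if G.any() else "", D[G][:,1].max().round(3) if G.any() else "")
E
```

```text
clock: 12.97
tool_pos: [0.49, -0.2101, 0.0707]
eef_rot: [-0.001, 1.0, 0.0, 0.0]
contact_force: [-0.3, 0.1, -1.3]
opening: 0.362
finger_force: 0.0
clock: 13.38
tool_pos: [0.49, -0.2101, 0.0707]
eef_rot: [-0.001, 1.0, 0.0, 0.0]
contact_force: [-0.9, -0.1, 0.2]
opening: 0.697
finger_force: 0.0
wc -1 3361 lowest rel [-0.0027 -0.0462  0.0314] [-0.0091 -0.0525  0.0297] inner y 0.044
wc 1 3413 lowest rel [-0.0078  0.0472  0.0317] [-0.0088  0.0492  0.0295] inner y 0.0432
wd -1 3360 lowest rel [-0.0025 -0.0462  0.0313] [ 0.0086 -0.0447  0.0292] inner y 0.044
wd 1 3336 lowest rel [-0.0059  0.0463  0.0325] [-0.009   0.0517  0.0293] inner y 0.0429
we -1 2977 lowest rel [-0.0051 -0.0362  0.032 ] [ 0.0065 -0.0338  0.0306] inner y 0.0331
we 1 2954 lowest rel [-0.0085  0.036   0.0326] [-0.0094  0.0334  0.0309] inner y 0.0321
wg -1 2896 lowest rel [-0.0054 -0.0338  0.0325] [-0.0088 -0.039   0.0309] inner y 0.0309
wg 1 2860 lowest rel [-0.0094  0.0349  0.0329] [-0.009   0.038   0.0308] inner y 0.0299
[   0    0   55   87   90   81   93   43   98  326  419  256 1025  201
  197  155  177  295]
0.02  
0.03 -0.047 0.039
0.04 -0.048 0.043
0.05 -0.049 0.042
0.06 -0.05 0.043
0.07 -0.05 0.045
0.08 -0.051 0.046
0.09 -0.088 0.084
0.1 -0.088 0.082
0.11 -0.093 0.088
0.12 -0.096 0.087
0.13 -0.096 0.087
0.14 -0.043 0.015
0.15 -0.043 0.016
0.16 -0.043 0.014
```

The offset is constant: real tips at TCP + 0.031, body at TCP + 0.095, and laterally true. So I work with tip = TCP + 31 mm and go down to the box with tips at about 0.070 (TCP 0.039).

```bash
python3 -m pendant '[[0,0,0.5,0,0,0],[0,0,0.5,0,0,0],[0,0,0.27,0,0,0],[0,0,0,0,0,0],[0,0,0,0,0,0]]'
python3 -m pendant '[[0,0,0,0,0,0],[0,0,0,0,0,0],[0,0,0,0,0,0],[0,0,0,0,0,0]]' -1 12
```

```text
clock: 13.9
tool_pos: [0.4898, -0.21, 0.0388]
eef_rot: [-0.001, 1.0, 0.0, -0.0]
contact_force: [-0.4, -0.1, 0.1]
opening: 0.7
finger_force: 0.0
clock: 14.23
tool_pos: [0.4902, -0.2101, 0.0394]
eef_rot: [-0.001, 1.0, -0.0, 0.0]
contact_force: [-0.6, 0.3, 2.9]
opening: 0.427
finger_force: 12.0
```

Gripped at 37.6 mm, as it should be. Lift, travel to the small tray, then turn +17°.

```bash
python3 -m pendant '[[0,0,-0.3,0,0,0],[0,0,-0.7,0,0,0],[0,0,-1,0,0,0],[0,0,-0.6,0,0,0],[0,0,0,0,0,0]]'
python3 -m pendant '[[0,0.6,0,0,0,0],[0,0.9,0,0,0,0],[0,0.9,0,0,0,0],[0,0.9,0,0,0,0],[0,0.9,0,0,0,0]]'
python3 -m pendant '[[0,0.9,0,0,0,0],[0,0.9,0,0,0,0],[0,0.9,0,0,0,0],[0,0.9,0,0,0,0],[0,0.9,0,0,0,0]]'
python3 -m pendant '[[-0.1,0.9,0,0,0,0],[-0.1,0.9,0,0,0,0],[-0.1,0.9,0,0,0,0],[-0.1,0.9,0,0,0,0],[0,0.9,0,0,0,0]]'
python3 -m pendant '[[0,0.9,0,0,0,0],[0,0.9,0,0,0,0],[0,0.9,0,0,0,0],[0,0.6,0,0,0,0],[0,0,0,0,0,0]]'
python3 -m pendant '[[0,0,0,0,0,-0.0315],[0,0,0,0,0,-0.0315],[0,0,0,0,0,-0.0315],[0,0,0,0,0,0],[0,0,0,0,0,0]]'
```

```text
clock: 14.65
tool_pos: [0.492, -0.2108, 0.1072]
eef_rot: [-0.001, 1.0, -0.001, 0.003]
contact_force: [0.4, 0.3, -0.5]
opening: 0.432
finger_force: 12.0
clock: 15.07
tool_pos: [0.4892, -0.1041, 0.1035]
eef_rot: [-0.001, 1.0, 0.0, -0.0]
contact_force: [0.1, -0.4, -0.5]
opening: 0.428
finger_force: 12.0
clock: 15.48
tool_pos: [0.4889, 0.0085, 0.1035]
eef_rot: [-0.001, 1.0, -0.0, -0.0]
contact_force: [-0.0, 0.3, 0.2]
opening: 0.433
finger_force: 12.0
clock: 15.9
tool_pos: [0.4992, 0.121, 0.1035]
eef_rot: [-0.001, 1.0, -0.0, -0.0]
contact_force: [0.5, 0.7, -0.6]
opening: 0.427
finger_force: 12.0
clock: 16.32
tool_pos: [0.4982, 0.2074, 0.1035]
eef_rot: [-0.004, 1.0, 0.002, 0.0]
contact_force: [0.9, 1.0, -1.7]
opening: 0.432
finger_force: 12.0
clock: 16.73
tool_pos: [0.4987, 0.2011, 0.1037]
eef_rot: [-0.147, 0.989, -0.0, -0.0]
contact_force: [0.5, 1.2, -1.0]
opening: 0.429
finger_force: 12.0
```

```bash
python3 -m pendant '[[-0.19,0.545,0,0,0,0],[-0.19,0.545,0,0,0,0],[0,0,0,0,0,0],[0,0,0,0,0,0],[0,0,0,0,0,0]]'
python3 -m pendant '[[0,0,0.8,0,0,0],[0,0,0.8,0,0,0],[0,0,0.8,0,0,0],[0,0,0.8,0,0,0],[0,0,0.6,0,0,0]]'
python3 -m pendant '[[0,0,0.3,0,0,0],[0,0,0,0,0,0],[0,0,0,0,0,0],[0,0,0,0,0,0]]'
python3 shot.py wh; python3 - <<'E'
from meas import *
im,W=load("wh"); z=W[...,2]; print(r.get_state()["tool_pos"])
M=trim((np.hypot(W[...,0]-.5,W[...,1]-.23)<.06)&(im.max(-1)<70)&(z<.012)); print(rect(W[M][:,:2]),M.sum())
hsv=cv2.cvtColor(im,cv2.COLOR_BGR2HSV); M=trim((hsv[...,1]>110)&(hsv[...,0]<20)&(np.hypot(W[...,0]-.5,W[...,1]-.23)<.06)); print(np.nanpercentile(W[M],[3,50,97],axis=0).round(4))
E
```

```text
clock: 17.15
tool_pos: [0.4997, 0.2316, 0.1039]
eef_rot: [-0.15, 0.989, -0.0, -0.0]
contact_force: [-0.2, -0.4, 0.3]
opening: 0.434
finger_force: 12.0
clock: 17.57
tool_pos: [0.4995, 0.2302, 0.0075]
eef_rot: [-0.149, 0.989, -0.001, -0.001]
contact_force: [0.6, -0.0, -0.4]
opening: 0.433
finger_force: 12.0
clock: 17.9
tool_pos: [0.5006, 0.2314, 0.0024]
eef_rot: [-0.149, 0.989, 0.0, 0.001]
contact_force: [-0.3, 0.2, -1.0]
opening: 0.428
finger_force: 12.0
[0.50071748 0.23155569 0.00248205]
c [491.7 227.7] short,long [22.8 50.3] short-axis deg 17.8 2287
[[0.4838 0.212  0.0307]
 [0.4942 0.2296 0.0503]
 [0.51   0.2476 0.0515]]
```

View pics/wh.png

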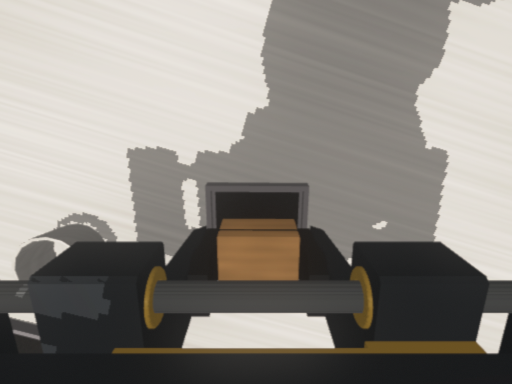

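The box sits at (258,250), square and centred over the tray, whose rim spans columns 207–309. Lower until contact.

```bash
python3 -m pendant '[[0,0,0.4,0,0,0],[0,0,0.3,0,0,0],[0,0,0.1,0,0,0],[0,0,0,0,0,0],[0,0,0,0,0,0]]'
python3 -m pendant '[[0,0,0.1,0,0,0],[0,0,0,0,0,0],[0,0,0,0,0,0]]'
```

```text
clock: 18.37
tool_pos: [0.4997, 0.2312, -0.0189]
eef_rot: [-0.149, 0.989, -0.0, -0.0]
contact_force: [-0.1, -0.6, -0.3]
opening: 0.428
finger_force: 12.0
clock: 18.62
tool_pos: [0.5, 0.2313, -0.021]
eef_rot: [-0.149, 0.989, 0.0, 0.0]
contact_force: [-0.5, 1.5, -0.3]
opening: 0.43
finger_force: 12.0
```

```bash
python3 -m pendant '[[0,0,0.05,0,0,0],[0,0,0,0,0,0],[0,0,0,0,0,0]]'
python3 -m pendant '[[0,0,0.04,0,0,0],[0,0,0,0,0,0],[0,0,0,0,0,0]]'
```

```text
clock: 18.87
tool_pos: [0.5002, 0.2314, -0.0216]
eef_rot: [-0.149, 0.989, 0.0, 0.0]
contact_force: [-0.5, 0.2, 5.8]
opening: 0.43
finger_force: 15.1
clock: 19.12
tool_pos: [0.5002, 0.2314, -0.0217]
eef_rot: [-0.149, 0.989, 0.0, 0.001]
contact_force: [-1.0, -1.9, 14.8]
opening: 0.433
finger_force: 16.0
```

Firm contact at the floor. Ease off, release, lift, square the tool again and go back to the stack.

```bash
python3 -m pendant '[[0,0,-0.06,0,0,0],[0,0,0,0,0,0],[0,0,0,0,0,0],[0,0,0,0,0,0],[0,0,0,0,0,0]]' 0.2
python3 -m pendant '[[0,0,-0.3,0,0,0],[0,0,-0.7,0,0,0],[0,0,-1,0,0,0],[0,0,-1,0,0,0],[0,0,-1,0,0,0]]' 0.6
python3 -m pendant '[[0,0,-0.6,0,0,0.0315],[0,0,0,0,0,0.0315],[0,0,0,0,0,0.0315],[0,0,0,0,0,0],[0,0,0,0,0,0]]'
python3 - <<'E'
from meas import *
for n in("top","side"):
    im,d=optics.snapshot(n); W=cloud(n,d); z=W[...,2]
    M=(np.hypot(W[...,0]-.5,W[...,1]-.231)<.045)&(z>.02)&(z<.035)
    if M.sum()>10: M=trim(M); print(n,M.sum(),rect(W[M][:,:2]),np.nanpercentile(W[M][:,2],[10,50,90]).round(4))
print(r.get_state()["tool_pos"],r.get_state()["eef_rot"])
E
```

```text
clock: 19.53
tool_pos: [0.5002, 0.2318, -0.0216]
eef_rot: [-0.149, 0.989, 0.0, 0.0]
contact_force: [0.3, 0.3, 5.9]
opening: 0.602
finger_force: 2.8
clock: 19.95
tool_pos: [0.4995, 0.2309, 0.0792]
eef_rot: [-0.149, 0.989, -0.0, -0.001]
contact_force: [0.1, 0.5, 1.2]
opening: 0.799
finger_force: 0.0
clock: 20.37
tool_pos: [0.4997, 0.2312, 0.0932]
eef_rot: [-0.003, 1.0, -0.0, -0.0]
contact_force: [0.0, 0.8, -0.2]
opening: 0.802
finger_force: 0.0
top 96 c [500.3 232.7] short,long [25.5 37.9] short-axis deg 14.2 [0.023  0.0265 0.0287]
side 91 c [500.5 228.3] short,long [28.3 40.4] short-axis deg 13.6 [0.0219 0.0264 0.0281]
[0.49969333 0.23114444 0.09299475] [-2.49906586e-03  9.99996816e-01 -1.56096153e-04 -3.12956586e-04]
```

Box is flat on the small tray's floor (top 0.0265). Its fingertips just met the rim on release, so next time I grip slightly higher: tips at base + 8 mm. Back over the tin.

```bash
python3 -m pendant '[[0.08,-0.95,0,0,0,0],[0.08,-0.95,0,0,0,0],[0.08,-0.95,0,0,0,0],[0.08,-0.95,0,0,0,0],[0.08,-0.95,0,0,0,0]]' 0.8
python3 -m pendant '[[0,-0.95,0,0,0,0],[0,-0.95,0,0,0,0],[0,-0.95,0,0,0,0],[0,-0.95,0,0,0,0],[0,-0.95,0,0,0,0]]'
python3 -m pendant '[[0,-0.95,0,0,0,0],[0,-0.95,0,0,0,0],[0,-0.95,0,0,0,0],[0,-0.95,0,0,0,0],[0,-0.95,0,0,0,0]]'
python3 -m pendant '[[0,-0.95,0,0,0,0],[0,-0.95,0,0,0,0],[0,-0.95,0,0,0,0],[0,0,0,0,0,0],[0,0,0,0,0,0]]'
python3 shot.py wi; python3 m2.py wi
```

```text
clock: 20.88
tool_pos: [0.4899, 0.1114, 0.093]
eef_rot: [-0.002, 1.0, 0.0, -0.0]
contact_force: [0.1, -0.4, 0.5]
opening: 0.901
finger_force: 0.0
clock: 21.3
tool_pos: [0.4903, -0.0074, 0.093]
eef_rot: [-0.002, 1.0, 0.0, -0.0]
contact_force: [-0.2, 0.2, -0.5]
opening: 0.9
finger_force: 0.0
clock: 21.72
tool_pos: [0.4906, -0.1262, 0.0929]
eef_rot: [-0.002, 1.0, 0.0, -0.0]
contact_force: [0.6, 0.0, 0.4]
opening: 0.893
finger_force: 0.0
clock: 22.13
tool_pos: [0.4906, -0.1979, 0.0929]
eef_rot: [-0.0, 1.0, -0.0, -0.0]
contact_force: [-0.2, 0.2, 0.1]
opening: 0.9
finger_force: 0.0
tin 3991 c [ 489.9 -208.6] dia 52.0 z 0.0635
slide 3067 c [ 487.7 -211.8] short,long [56.2 84. ] short-axis deg -32.3 z 0.0295
[ 0.49081996 -0.19609436  0.09292514]
```

```bash
python3 -m pendant '[[0.02,-0.49,0,0,0,0],[0,0,0,0,0,0],[0,0,0.8,0,0,0],[0,0,0.8,0,0,0],[0,0,0.8,0,0,0]]'
python3 -m pendant '[[0,0,0.6,0,0,0],[0,0,0.3,0,0,0],[0,0,0,0,0,0],[0,0,0,0,0,0]]'
```

```text
clock: 22.6
tool_pos: [0.4912, -0.2068, 0.0328]
eef_rot: [-0.002, 1.0, 0.0, 0.001]
contact_force: [0.6, 0.2, -0.7]
opening: 0.898
finger_force: 0.0
clock: 22.93
tool_pos: [0.4907, -0.2075, 0.0108]
eef_rot: [-0.002, 1.0, 0.0, -0.0]
contact_force: [0.1, 0.4, 0.1]
opening: 0.903
finger_force: 0.0
```

```bash
python3 -m pendant '[[0.02,-0.04,0.08,0,0,0],[0,0,0,0,0,0],[0,0,0,0,0,0]]'
python3 -m pendant '[[0,0,0,0,0,0],[0,0,0,0,0,0],[0,0,0,0,0,0],[0,0,0,0,0,0],[0,0,0,0,0,0]]' -1 15
python3 -m pendant '[[0,0,0,0,0,0]]'
```

```text
clock: 23.18
tool_pos: [0.4905, -0.2097, 0.0094]
eef_rot: [-0.001, 1.0, -0.0, 0.001]
contact_force: [-0.1, -0.5, -0.1]
opening: 0.899
finger_force: 0.0
clock: 23.6
tool_pos: [0.4902, -0.2093, 0.0088]
eef_rot: [-0.001, 1.0, 0.0, 0.0]
contact_force: [0.5, 0.6, 1.9]
opening: 0.587
finger_force: 15.0
clock: 23.68
tool_pos: [0.4902, -0.2094, 0.0088]
eef_rot: [-0.001, 1.0, 0.0, 0.0]
contact_force: [-0.1, 0.7, 0.8]
opening: 0.584
finger_force: 15.0
```

```bash
python3 -m pendant '[[0,0,-0.3,0,0,0],[0,0,-0.7,0,0,0],[0,0,-1,0,0,0],[0,0,-1,0,0,0],[0,0,0,0,0,0]]'
python3 -m pendant '[[-0.1,0.6,0,0,0,0],[-0.1,0.9,0,0,0,0],[-0.1,0.9,0,0,0,0],[-0.1,0.9,0,0,0,0],[0,0.9,0,0,0,0]]'
python3 -m pendant '[[0,0.9,0,0,0,0],[0,0.9,0,0,0,0],[0,0.9,0,0,0,0],[0,0.9,0,0,0,0],[0,0.9,0,0,0,0]]'
python3 -m pendant '[[0,0.3,0,0,0,0],[0,0,0,0,0,0],[0,0,0,0,0,0]]'
```

```text
clock: 24.1
tool_pos: [0.4925, -0.2105, 0.0877]
eef_rot: [-0.001, 1.0, -0.001, 0.003]
contact_force: [0.0, 0.3, -0.1]
opening: 0.585
finger_force: 15.0
clock: 24.52
tool_pos: [0.5, -0.1035, 0.0834]
eef_rot: [-0.001, 1.0, 0.0, 0.0]
contact_force: [0.3, -0.3, -1.7]
opening: 0.583
finger_force: 15.0
clock: 24.93
tool_pos: [0.499, 0.009, 0.0833]
eef_rot: [-0.001, 1.0, -0.0, -0.0]
contact_force: [0.3, 0.1, -1.6]
opening: 0.586
finger_force: 15.0
clock: 25.18
tool_pos: [0.4992, 0.0145, 0.0835]
eef_rot: [-0.001, 1.0, -0.001, -0.0]
contact_force: [-0.4, 0.4, -1.2]
opening: 0.585
finger_force: 15.0
```

```bash
python3 -m pendant '[[-0.04,0,0.9,0,0,0],[0,0,0.9,0,0,0],[0,0,0.9,0,0,0],[0,0,0.5,0,0,0],[0,0,0.3,0,0,0]]'
python3 -m pendant '[[0,0,0.2,0,0,0],[0,0,0,0,0,0],[0,0,0,0,0,0],[0,0,0,0,0,0]]'
```

```text
clock: 25.6
tool_pos: [0.4996, 0.0129, -0.0054]
eef_rot: [0.0, 1.0, -0.001, -0.001]
contact_force: [-0.6, -0.1, -1.9]
opening: 0.585
finger_force: 15.0
clock: 25.93
tool_pos: [0.5011, 0.0152, -0.0081]
eef_rot: [-0.001, 1.0, 0.0, 0.001]
contact_force: [-0.3, -0.4, -1.2]
opening: 0.586
finger_force: 15.0
```

```bash
python3 -m pendant '[[0,0,0.15,0,0,0],[0,0,0.15,0,0,0],[0,0,0,0,0,0],[0,0,0,0,0,0]]'
python3 -m pendant '[[0,0,0.07,0,0,0],[0,0,0,0,0,0],[0,0,0,0,0,0]]'
```

```text
clock: 26.27
tool_pos: [0.5004, 0.0156, -0.0164]
eef_rot: [-0.001, 1.0, 0.0, -0.0]
contact_force: [0.6, -0.9, -1.6]
opening: 0.586
finger_force: 15.0
clock: 26.52
tool_pos: [0.5005, 0.0156, -0.0181]
eef_rot: [-0.001, 1.0, 0.0, -0.0]
contact_force: [0.4, 1.3, -1.5]
opening: 0.579
finger_force: 15.0
```

```bash
python3 -m pendant '[[0,0,0.05,0,0,0],[0,0,0,0,0,0],[0,0,0,0,0,0]]'
```

```text
clock: 26.77
tool_pos: [0.5006, 0.0156, -0.0184]
eef_rot: [-0.001, 1.0, -0.0, 0.0]
contact_force: [-2.1, 0.2, 8.9]
opening: 0.584
finger_force: 15.0
```

Contact at the floor. Release, lift and return over the slide box, then turn -122° so the fingers close across its short side.

```bash
python3 -m pendant '[[0,0,-0.04,0,0,0],[0,0,0,0,0,0],[0,0,0,0,0,0],[0,0,0,0,0,0],[0,0,0,0,0,0]]' 0.5
python3 -m pendant '[[0,0,-0.3,0,0,0],[0,0,-0.7,0,0,0],[0,0,-1,0,0,0],[0,0,-1,0,0,0],[0,0,-1,0,0,0]]' 1
python3 -m pendant '[[0.1,-0.9,0,0,0,0],[0.1,-0.9,0,0,0,0],[0.1,-0.9,0,0,0,0],[0.1,-0.9,0,0,0,0],[0.1,-0.9,0,0,0,0]]'
python3 -m pendant '[[0,-0.9,0,0,0,0],[0,-0.9,0,0,0,0],[0,-0.9,0,0,0,0],[0,-0.9,0,0,0,0],[0,-0.9,0,0,0,0]]'
python3 -m pendant '[[0,0,0,0,0,0.0377],[0,0,0,0,0,0.0377],[0,0,0,0,0,0.0377],[0,0,0,0,0,0.0377],[0,0,0,0,0,0.0377]]'
python3 -m pendant '[[0,0,0,0,0,0.0377],[0,0,0,0,0,0.0377],[0,0,0,0,0,0.0377],[0,0,0,0,0,0.0377],[0,0,0,0,0,0.0377]]'
python3 -m pendant '[[0,0,0,0,0,0.0377],[0,0,0,0,0,0.0377],[0,0,0,0,0,0.0377],[0,0,0,0,0,0.0377],[0,0,0,0,0,0.0377]]'
python3 -m pendant '[[0,0,0,0,0,0.0377],[0,0,0,0,0,0.0377],[0,0,0,0,0,0.0377],[0,0,0,0,0,0],[0,0,0,0,0,0]]'
python3 shot.py wj; python3 m2.py wj; python3 - <<'E'
from meas import *
s=r.get_state(); M=R.from_quat(s["eef_rot"]).as_matrix(); print(s["tool_pos"].round(4),"y_tool deg",np.degrees(np.arctan2(M[1,1],M[0,1])).round(2),s["q"].round(2))
print("slide target in tool units", (M.T@(np.array([.4877,-.2118,0.])-s["tool_pos"])/.025).round(3))
for n in("top","side"):
    im,d=optics.snapshot(n); W=cloud(n,d); z=W[...,2]
    G=(np.hypot(W[...,0]-.5,W[...,1]-.015)<.05)&(z>.03)&(z<.045)
    if G.sum()>10: G=trim(G); print(n,circ(W[G][:,:2]),np.nanpercentile(W[G][:,2],[10,50,90]).round(4))
E
```

```text
clock: 27.18
tool_pos: [0.5005, 0.0155, -0.0184]
eef_rot: [-0.001, 1.0, 0.0, -0.0]
contact_force: [0.5, 0.5, -0.3]
opening: 0.752
finger_force: 0.0
clock: 27.6
tool_pos: [0.5001, 0.0154, 0.0831]
eef_rot: [-0.001, 1.0, -0.0, -0.0]
contact_force: [0.1, 0.5, -0.4]
opening: 1.002
finger_force: 0.0
clock: 28.02
tool_pos: [0.488, -0.0981, 0.0823]
eef_rot: [-0.001, 1.0, -0.0, 0.0]
contact_force: [0.5, -0.4, -0.4]
opening: 0.995
finger_force: 0.0
clock: 28.43
tool_pos: [0.4882, -0.2107, 0.0822]
eef_rot: [-0.001, 1.0, -0.0, -0.0]
contact_force: [0.5, -0.7, -0.3]
opening: 0.996
finger_force: 0.0
clock: 28.85
tool_pos: [0.4884, -0.2095, 0.0822]
eef_rot: [0.293, 0.956, 0.0, -0.0]
contact_force: [0.1, 1.4, 0.1]
opening: 1.002
finger_force: 0.0
clock: 29.27
tool_pos: [0.4885, -0.2093, 0.0821]
eef_rot: [0.559, 0.829, 0.0, -0.0]
contact_force: [0.3, -0.2, 0.5]
opening: 1.001
finger_force: 0.0
clock: 29.68
tool_pos: [0.4885, -0.2091, 0.0821]
eef_rot: [0.777, 0.63, 0.0, -0.0]
contact_force: [0.6, 0.8, 0.7]
opening: 1.001
finger_force: 0.0
clock: 30.1
tool_pos: [0.4886, -0.2092, 0.0819]
eef_rot: [0.874, 0.486, 0.0, -0.0]
contact_force: [0.2, -0.0, 0.6]
opening: 0.997
finger_force: 0.0
slide 7293 c [ 487.9 -211. ] short,long [56.6 83.8] short-axis deg -32.4 z 0.0295
[ 0.48854375 -0.2092478   0.08189183]
[ 0.4885 -0.2092  0.0819] y_tool deg -31.8 [ 0.13  0.8   0.32  1.97 -0.54  0.46  0.29]
slide target in tool units [-0.106  0.026  3.276]
side c [501.4  14.6] dia 56.8 [0.033  0.0372 0.0385]
```

View pics/wj.png

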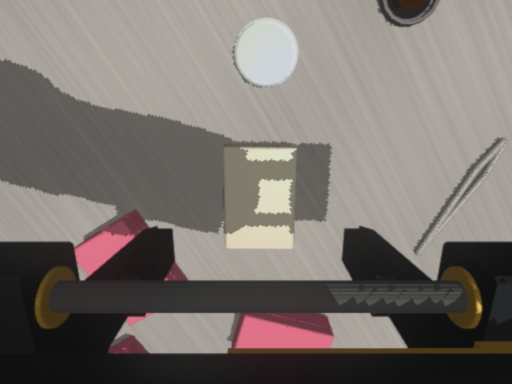

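The slide box is aligned at (260,195), and the pink boxes at (135,240) and (285,330) are near the left finger's lane. I check the finger lanes numerically before going down.

```bash
python3 - <<'E'
from meas import *
s=np.load("pics/wj.npz"); M=R.from_quat(s["eef_rot"]).as_matrix()
for t in("wj","wi","top0"):
    im,W=load(t); L=(W-np.array([.4877,-.2115,0]))@M; x,y=L[...,0],L[...,1]; z=W[...,2]
    hs=cv2.cvtColor(im,cv2.COLOR_BGR2HSV); pink=(hs[...,0]>160)&(hs[...,1]>90)
    for sg in(-1,1):
        G=pink&(z>.008)&(z<.035)&(abs(x)<.02)&(y*sg>.03)&(y*sg<.1); print(t,sg,G.sum(), (sg*y[G]).min().round(4) if G.any() else None)
E
```

```text
wj -1 0 None
wj 1 0 None
wi -1 0 None
wi 1 0 None
top0 -1 0 None
top0 1 0 None
```

Both finger lanes are clear. Descend.

```bash
python3 -m pendant '[[-0.08,0.02,0,0,0,0],[0,0,0.9,0,0,0],[0,0,0.9,0,0,0],[0,0,0.9,0,0,0],[0,0,0.7,0,0,0]]'
python3 -m pendant '[[0,0,0.4,0,0,0],[0,0,0.2,0,0,0],[0,0,0,0,0,0],[0,0,0,0,0,0]]'
```

```text
clock: 30.67
tool_pos: [0.4877, -0.2114, -0.0046]
eef_rot: [0.874, 0.485, 0.0, -0.0]
contact_force: [0.0, 0.3, -0.3]
opening: 1.002
finger_force: 0.0
clock: 31.0
tool_pos: [0.4882, -0.2118, -0.0178]
eef_rot: [0.875, 0.485, 0.0, 0.0]
contact_force: [-0.2, -0.3, -0.1]
opening: 1.0
finger_force: 0.0
```

```bash
python3 -m pendant '[[0,0,0.14,0,0,0],[0,0,0,0,0,0],[0,0,0,0,0,0]]'
python3 -m pendant '[[0,0,0,0,0,0],[0,0,0,0,0,0],[0,0,0,0,0,0],[0,0,0,0,0,0],[0,0,0,0,0,0]]' -1 20
python3 -m pendant '[[0,0,0,0,0,0],[0,0,0,0,0,0]]'
```

```text
clock: 31.25
tool_pos: [0.4884, -0.2115, -0.0213]
eef_rot: [0.875, 0.485, 0.0, 0.0]
contact_force: [-0.4, 0.1, 0.6]
opening: 0.999
finger_force: 0.0
clock: 31.67
tool_pos: [0.488, -0.2115, -0.0218]
eef_rot: [0.875, 0.485, 0.0, 0.0]
contact_force: [1.1, 0.6, 0.1]
opening: 0.646
finger_force: 1.1
clock: 31.83
tool_pos: [0.4881, -0.2115, -0.0218]
eef_rot: [0.875, 0.485, 0.0, 0.0]
contact_force: [0.5, -0.8, 1.0]
opening: 0.632
finger_force: 20.0
```

Gripped at 55.6 mm. I lift, square the box up (+32°), and check how close the bottle and basket are to where the gripper body will end up.

```bash
python3 -m pendant '[[0,0,-0.3,0,0,0],[0,0,-0.7,0,0,0],[0,0,-1,0,0,0],[0,0,-1,0,0,0],[0,0,-1,0,0,0]]'
python3 -m pendant '[[0,0,-0.4,0,0,0],[0,0,0,0,0,-0.0355],[0,0,0,0,0,-0.0355],[0,0,0,0,0,-0.0355],[0,0,0,0,0,-0.0355]]'
python3 -m pendant '[[0,0,0,0,0,-0.0355],[0,0,0,0,0,0],[0,0,0,0,0,0]]'
python3 - <<'E'
from meas import *
for t in("top0","side0"):
    im,W=load(t); x,y,z=np.moveaxis(W,-1,0)
    G=(z>.03)&(z<.3)&(x>.7)&(x<.85)&(y>-.06)&(y<.3); print(t,"x min all",x[G].min().round(3))
    for a in np.arange(-.06,.3,.04):
        H=G&(y>a)&(y<a+.04); print(a.round(2), x[H].min().round(3) if H.any() else None, z[H].max().round(3) if H.any() else None)
s=r.get_state(); M=R.from_quat(s["eef_rot"]).as_matrix(); print("y_tool",np.degrees(np.arctan2(M[1,1],M[0,1])),"to target units",(M.T@(np.array([.656,.118,0])-s["tool_pos"])/.025).round(2))
E
```

```text
clock: 32.25
tool_pos: [0.4873, -0.2111, 0.0794]
eef_rot: [0.875, 0.485, -0.0, -0.001]
contact_force: [-0.3, 0.6, -1.4]
opening: 0.634
finger_force: 20.0
clock: 32.67
tool_pos: [0.4876, -0.2111, 0.0879]
eef_rot: [0.744, 0.668, -0.0, -0.0]
contact_force: [-0.3, -0.6, -1.9]
opening: 0.633
finger_force: 20.0
clock: 32.92
tool_pos: [0.4876, -0.2113, 0.0879]
eef_rot: [0.709, 0.706, 0.0, -0.0]
contact_force: [-0.3, 0.1, -2.2]
opening: 0.633
finger_force: 20.0
top0 x min all 0.766
-0.06 0.801 0.09
-0.02 0.79 0.133
0.02 0.796 0.101
0.06 None None
0.1 None None
0.14 0.766 0.064
0.18 0.769 0.064
0.22 0.777 0.063
0.26 0.785 0.063
side0 x min all 0.766
-0.06 0.795 0.101
-0.02 0.787 0.132
0.02 0.801 0.085
0.06 None None
0.1 0.844 0.053
0.14 0.766 0.062
0.18 0.77 0.062
0.22 0.778 0.063
0.26 0.786 0.062
y_tool -0.23495887009985925 to target units [13.2   6.68  3.52]
```

```bash
python3 -m pendant '[[0.7,0.36,0,0,0,0],[0.9,0.46,0,0,0,0],[0.9,0.46,0,0,0,0],[0.9,0.46,0,0,0,0],[0.9,0.46,0,0,0,0]]'
python3 -m pendant '[[0.9,0.46,0,0,0,0],[0.9,0.46,0,0,0,0],[0.9,0.46,0,0,0,0],[0.9,0.46,0,0,0,0],[0.9,0.46,0,0,0,0]]'
python3 -m pendant '[[0.9,0.46,0,0,0,0],[0.9,0.46,0,0,0,0],[0.9,0.46,0,0,0,0],[0,0,0,0,0,0],[0,0,0,0,0,0]]'
python3 shot.py wk; python3 - <<'E'
from meas import *
s=r.get_state(); print(s["tool_pos"])
im,W=load("wk"); z=W[...,2]
G=(np.hypot(W[...,0]-.656,W[...,1]-.118)<.075)&(im.max(-1)<60)&(z<.012); print(G.sum(), rect(W[trim(G)][:,:2]) if G.sum()>20 else "")
E
```

```text
clock: 33.33
tool_pos: [0.5433, -0.1027, 0.0879]
eef_rot: [0.709, 0.706, -0.0, -0.0]
contact_force: [0.1, -0.9, -1.7]
opening: 0.634
finger_force: 20.0
clock: 33.75
tool_pos: [0.6007, 0.01, 0.0879]
eef_rot: [0.708, 0.706, -0.0, -0.0]
contact_force: [0.4, -1.0, -1.8]
opening: 0.635
finger_force: 20.0
clock: 34.17
tool_pos: [0.6351, 0.0785, 0.0875]
eef_rot: [0.707, 0.707, 0.0, -0.001]
contact_force: [-0.8, -0.5, -1.4]
opening: 0.634
finger_force: 20.0
[0.63454601 0.07608644 0.08767624]
6131 c [657.3 130.8] short,long [67.1 68.4] short-axis deg -0.6
```

View pics/wk.png

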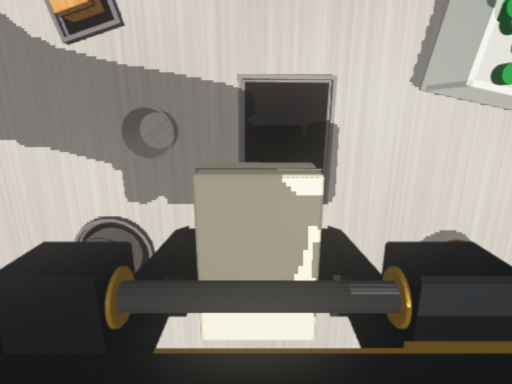

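The box hangs level at (258,225), and the large tray at (288,130) is empty and square to it. Final alignment and lowering.

```bash
python3 -m pendant '[[0.84,0.44,0,0,0,0],[0.84,0.45,0,0,0,0],[0,0,0,0,0,0],[0,0,0,0,0,0],[0,0,0,0,0,0]]'
python3 -m pendant '[[0,0,0.8,0,0,0],[0,0,0.8,0,0,0],[0,0,0.8,0,0,0],[0,0,0.5,0,0,0],[0,0,0.3,0,0,0]]'
python3 -m pendant '[[0,0,0,0,0,0],[0,0,0,0,0,0]]'
python3 -c "
from h import *
print(r.get_state()['tool_pos'],r.get_state()['contact_force'])"
```

```text
clock: 34.63
tool_pos: [0.6567, 0.1155, 0.088]
eef_rot: [0.708, 0.706, -0.001, 0.0]
contact_force: [-0.4, -1.1, -1.6]
opening: 0.635
finger_force: 20.0
clock: 35.05
tool_pos: [0.6559, 0.1158, 0.0066]
eef_rot: [0.708, 0.706, -0.002, -0.001]
contact_force: [-0.0, 0.6, -1.9]
opening: 0.633
finger_force: 20.0
clock: 35.22
tool_pos: [0.6577, 0.1171, 0.0086]
eef_rot: [0.708, 0.706, -0.0, 0.0]
contact_force: [0.5, 0.4, -0.9]
opening: 0.628
finger_force: 20.0
[0.65771273 0.11709128 0.00856905] [ 0.52307092  0.43376793 -0.88091951]
```

```bash
python3 -m pendant '[[0.02,-0.03,0.3,0,0,0],[0,0,0.3,0,0,0],[0,0,0.3,0,0,0],[0,0,0,0,0,0],[0,0,0,0,0,0]]'
python3 -m pendant '[[0,0,0.08,0,0,0],[0,0,0,0,0,0],[0,0,0,0,0,0]]'
```

```text
clock: 35.63
tool_pos: [0.6562, 0.1185, -0.0149]
eef_rot: [0.707, 0.707, -0.0, -0.0]
contact_force: [-0.0, -0.4, -1.4]
opening: 0.637
finger_force: 20.0
clock: 35.88
tool_pos: [0.6569, 0.1184, -0.0161]
eef_rot: [0.707, 0.707, 0.0, 0.0]
contact_force: [0.5, 0.1, -2.3]
opening: 0.63
finger_force: 20.0
```

```bash
python3 -m pendant '[[0,0,0.08,0,0,0],[0,0,0,0,0,0],[0,0,0,0,0,0]]'
python3 -m pendant '[[0,0,0.05,0,0,0],[0,0,0,0,0,0],[0,0,0,0,0,0]]'
```

```text
clock: 36.13
tool_pos: [0.6567, 0.1184, -0.0183]
eef_rot: [0.707, 0.707, 0.0, -0.0]
contact_force: [0.5, 0.4, -1.6]
opening: 0.634
finger_force: 20.0
clock: 36.38
tool_pos: [0.6569, 0.1184, -0.0187]
eef_rot: [0.707, 0.707, 0.0, 0.0]
contact_force: [-1.6, -0.1, 4.6]
opening: 0.633
finger_force: 20.0
```

Contact. Release, lift clear, and check all the places.

```bash
python3 -m pendant '[[0,0,0,0,0,0],[0,0,0,0,0,0],[0,0,0,0,0,0],[0,0,0,0,0,0]]' 0.6
python3 -m pendant '[[0,0,-0.3,0,0,0],[0,0,-0.7,0,0,0],[0,0,-1,0,0,0],[0,0,-1,0,0,0],[0,0,-1,0,0,0]]'
python3 -m pendant '[[0,0,-1,0,0,0],[0,0,-1,0,0,0],[0,0,-1,0,0,0],[0,0,-1,0,0,0],[0,0,-1,0,0,0]]'
python3 -m pendant '[[0,-1,0,0,0,0],[0,-1,0,0,0,0],[0,-1,0,0,0,0],[0,-1,0,0,0,0],[0,-1,0,0,0,0]]'
python3 -m pendant '[[0,-1,0,0,0,0],[0,-1,0,0,0,0],[0,0,0,0,0,0],[0,0,0,0,0,0]]'
python3 - <<'E'
from meas import *
out=[]
for n in("top","side"):
    im,d=optics.snapshot(n); W=cloud(n,d); x,y,z=np.moveaxis(W,-1,0); im0,W0=load(n+"0")
    for k,cx,cy,rad,z0,z1,f in(("vial",.661,-.141,.03,.036,.05,circ),("cbox",.5,.231,.045,.022,.034,rect),("tin",.5,.015,.045,.033,.045,circ),("slide",.657,.118,.07,.028,.041,rect),("dish",.55,-.121,.04,.01,.02,circ),("cup",.553,.13,.04,.024,.036,circ)):
        for tag,V in(("now",W),("start",W0)):
            if tag=="start" and k not in("dish","cup"): continue
            G=(np.hypot(V[...,0]-cx,V[...,1]-cy)<rad)&(V[...,2]>z0)&(V[...,2]<z1)
            if G.sum()>8: G=trim(G); print(n,k,tag,G.sum(),f(V[G][:,:2]),"z",np.nanpercentile(V[G][:,2],[10,50,90]).round(4))
            else: print(n,k,tag,"hidden")
    out.append(cv2.resize(im[100:300,120:400] if n=="side" else im[90:260,120:358],(400,286)))
cv2.imwrite("pics/end.png",np.hstack(out))
E
```

```text
clock: 36.72
tool_pos: [0.6568, 0.1184, -0.0197]
eef_rot: [0.707, 0.707, 0.0, 0.0]
contact_force: [0.0, 0.3, 0.0]
opening: 0.805
finger_force: 0.0
clock: 37.13
tool_pos: [0.6566, 0.1182, 0.0818]
eef_rot: [0.708, 0.707, -0.0, 0.0]
contact_force: [-0.9, 0.5, -0.2]
opening: 0.798
finger_force: 0.0
clock: 37.55
tool_pos: [0.6565, 0.1183, 0.2073]
eef_rot: [0.707, 0.707, 0.0, 0.0]
contact_force: [0.8, 1.1, -0.4]
opening: 0.797
finger_force: 0.0
clock: 37.97
tool_pos: [0.5305, 0.1184, 0.206]
eef_rot: [0.707, 0.707, 0.0, 0.0]
contact_force: [-1.1, 0.1, -0.8]
opening: 0.802
finger_force: 0.0
clock: 38.3
tool_pos: [0.4809, 0.1187, 0.2061]
eef_rot: [0.707, 0.707, 0.0, -0.0]
contact_force: [-0.6, 0.5, -0.2]
opening: 0.799
finger_force: 0.0
top vial now 53 c [ 662.7 -138. ] dia 20.9 z [0.0402 0.0424 0.0441]
top cbox now 25 c [500.3 246.3] short,long [12.3 19.9] short-axis deg -70.4 z [0.0247 0.0267 0.0295]
top tin now 323 c [501.4  18.2] dia 52.8 z [0.0344 0.0365 0.0387]
top slide now 552 c [657.1 118.8] short,long [56.8 79.2] short-axis deg -0.6 z [0.0304 0.0326 0.0351]
top dish now 247 c [ 551.
[... 160 characters left out ...]
0254 0.0288 0.0316]
top cup start 57 c [551.7 131.1] dia 41.8 z [0.0256 0.0289 0.031 ]
side vial now 48 c [ 663.7 -142.7] dia 22.8 z [0.0383 0.0428 0.0442]
side cbox now 82 c [501.5 228.4] short,long [27.1 42.2] short-axis deg 18.9 z [0.0228 0.027  0.0285]
side tin now 211 c [502.1  14. ] dia 55.1 z [0.0354 0.0372 0.0386]
side slide now 308 c [656.2 116.3] short,long [57.6 87.7] short-axis deg 0.9 z [0.0312 0.0332 0.0347]
side dish now 211 c [ 549.9 -122.6] dia 52.4 z [0.0126 0.0143 0.0158]
side dish start 76 c [ 546.9 -117.5] dia 48.1 z [0.0127 0.0143 0.0155]
side cup now 73 c [552.3 125.8] dia 44.2 z [0.0246 0.0278 0.0311]
side cup start 74 c [551.3 126.5] dia 44.5 z [0.0244 0.0278 0.0309]
```

View pics/end.png

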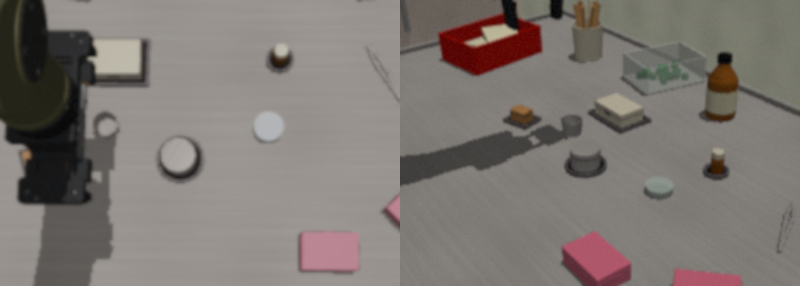

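The picture shows the vial (718,160), brown box (521,115), tin (585,155) and slide box (620,108) standing flat in their trays. The dish (658,187) and cup (572,125) are unmoved, and the heights match floor plus part height. The arm is clear, so I hand in.

```bash
python3 -c "
from plant import r
print(r.finish_job())"
```

```text
the job is handed in; nothing more can be done
None
```

The vial, small cardboard box, tin and slide box each stand upright and flat in their own trays, the dish and cup are unmoved, and the job was handed in at about 38 s; the result was not reported back.

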